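# Clip the rotor into the bench centrifuge and shut the lid

### The arm

A 7-joint arm with a two-finger parallel gripper is mounted at the origin on the work surface. World frame = base frame: x ahead of the robot, y to its left, z up, the work surface at z = 0. Lengths are in mm, angles in rad, forces in N, time in s.
With the tool pointing down it reaches from about 400 to 875 mm from the base axis. Payload 6.5 kg.
Tool frame: the origin (TCP) lies at the very end of the fingers, on their centre line; the grasp point (between the pads) lies 19 mm behind it; z points along the fingers, y is the line along which they close (so a half turn about z gives the same grasp; the last joint's range is limited). The gripper opens to 85 mm and grips with 20 to 120 N. Pads are 22 mm wide; open, the fingers measure 114 mm over their backs; the gripper's body (76 mm by 85 mm) begins 54 mm behind the grasp point. The pads swing forward as they close: fully open they stand 13 mm farther back than shut.
Start: joints at [-1.207, 0.536, -0.004, 1.538, 0.003, 1.067, -0.071], TCP at [270.842, 590.876, 231.29] pointing down, gripper open.
Joint ranges: [-2.7, 2.7], [-0.37, 2.16], [-1.27, 1.26], [0.24, 2.4], [-1.31, 4.45], [0.19, 1.91], [-2.76, 2.76]. Speed limits (rad/s): [2.39, 2.39, 3.14, 3.14, 3.14, 3.14, 3.14].

### API

Orientations are given as a rotation vector (axis times angle).
In Python, from plant import monitor, vision, workorder gives the robot as it stands.
- The arm moves only by the tool drive_tool, never from a script. Its argument "targets" is a list of rows, each a list of 2 entries, a list of its own where there are three numbers: the shift along the tool's x, y, z normalised to -1 to 1, where 1 is 0.05 m, then the turn, a rotation vector about the tool's x, y, z normalised to -1 to 1, where 1 is 0.12 rad. A call has 1 to 5 rows; each row shifts and turns the commanded pose from where the row before left it, along the tool's axes as they then stand; what a row does not reach is not made up. A row lasts 1/10 s, in which the tool goes at most 50 mm and 8.59 degrees, less where a joint would pass 70% of its speed; a pose out of reach is approached as far as the arm can. A call with a number of a shift or a turn outside -1 to 1 is refused whole. A call with a gripper value outside its range is refused whole. "hand" is the opening, from 0 (shut) to 1 (fully open), set as the call begins (left out, the last holds). The fingers move at their own pace and stop on an object; "newtons" is the grip in N (left out, the last holds). Time passes only in rows, so rows that do not move let the fingers close. It gives the time, the measured TCP pose, the force, the opening and the grip force at its end, in the units of the state.
- monitor.get_obs(): the state, without advancing time (a new reading comes with each control period).
- vision.get_image(name): name is "scene" or "top" or "wrist"; returns a dict with "img" (480x640x3 uint8, red, green, blue), "depth" (480x640 float32, mm along the optical axis (not along the pixel's ray), 0 where there is no reading), "vfov" (degrees; the focal length in pixels is half the picture's height over the tangent of half this angle, whatever the lens; pixels are square), "cx", "cy" (the principal point, pixels), "k1" (the pictures are not rectified: a ray, as slopes to the right and down, at radius r is drawn at 1 + k1 r^2 times it, then the intrinsics apply), "T" (4x4, takes a point from camera to world coordinates). Camera axes: x right, y up, looking along -z (the intrinsics and any distortion apply to the point x, -y, -z); pixel columns grow to the right and rows downward; lengths in mm; the calibration is good to about 2 mm. A picture is of the moment at which its call begins.
- workorder.sign_off(): hands the job in; it is judged then, once.
The state is a dict: "t": time; "q": joint angles; "qd": joint speeds; "joint_efforts": joint torques, N m; "tool_pos": TCP position; "orientation": TCP orientation; "ft_force": force on the tool from outside, world axes, zero at the start; "ft_torque": the same for the moment, N m; "gripper_width": finger opening in mm; "finger_force": force on a finger pad.
Only numpy, scipy, OpenCV 4.12 (cv2) and the standard library are available. Lean on these libraries where they do the work, as an engineer would, in place of code of your own. Each camera call takes 0.05 s, during which the arm holds its last target. There are 200 camera calls.

### The job

Pick the round six-hole rotor off the bench, set it level on the spindle in the open centrifuge and let go of it while it is still held up by the spindle's spring balls. Then press its knob down until it clicks fully home, and gently shut the centrifuge lid without slamming it. Leave the bar-shaped rotor, tube rack, tip box and mouse where they are.

Things in the scene. Friction and masses are not known exactly. Their poses are not given: they have to be found in the camera images.
- round_rotor: The rotor to mount: upright aluminium disc 84 mm wide, 26 mm thick, six dark tube holes in its top; on its middle a knob 28 mm in diameter and 28 mm high (top 54 mm above the underside) to pick it up by. Origin: centre of its underside, z up. Blind bore 13.6 mm wide (mouth chamfered to 18.6 mm), 42 mm deep, in the underside, with an inner groove for the spring balls. About 0.18 kg.
- strip_rotor: Bystander: bar-shaped rotor 86 x 40 x 26 mm of the same aluminium, with the same knob and two rows of four small holes. Origin at the centre of its underside. To be left alone.
- centrifuge: White bench centrifuge, fixed: block 176 x 176 x 122 mm high with a lower control panel (49 mm deep, 85 mm high) along its -y side. Origin on the bench under the spindle axis, z up; its +y is the hinge side. A round bowl 117 mm wide, open at the top, has its floor 50 mm above the bench; the spindle stands in its middle.
- spindle_seat (a point): Centre of the shoulder (40 mm wide) the rotor's underside rests on when home, 62 mm above the bench; axes as the centrifuge's. The spindle, 12 mm thick, rises 38 mm from it to a tapered tip. Three sprung balls stand out 3 mm from it, 24 mm up: a rotor set on loosely stops with its underside about 25 mm above the shoulder; a push of about 7 N drives it past, then it gives and runs down.
- lid (a joint): Lid angle: 0 shut, positive opening; starts at 1.6 to 1.85 (1.57 is upright). The hinge is stiff: the lid stays where it is left and must be pushed all the way down (1 to 3 N near its free edge). Flat plate 176 mm wide, 174 mm from hinge to free edge (a 50 mm wide tab in the middle reaches 185 mm), 8 mm thick; shut, its upper face is 131 mm above the bench.
- lid_hinge (a point): Middle of the hinge line, 88 mm from the spindle axis on the centrifuge's +y side, 126 mm above the bench; the line runs along the centrifuge's x. The outer (upper) face lies 5 mm from this line. The point turns with the lid: its -y points along the lid to the free edge, its z out of the outer face.
- lid_edge (a point): Middle of the lid's free edge on the outer face, 174 mm from the hinge line; turns with the lid.
- tube_rack: Bystander: white plastic tube rack 110 x 170 x 28 mm (tubes up to 42 mm). Origin at the centre of its underside.
- tip_box: Bystander: box of pipette tips 85 x 125 x 56 mm. Origin at the centre of its underside.
- mouse: Bystander: black computer mouse 100 x 58 x 32 mm. Origin at the centre of its underside.
Things that resemble listed ones, but are neither listed nor needed, are in the scene too. What is shaped like the round_rotor but orange or yellow is not meant.

How it is judged:
By the outcome, as a careful person would: the job done as asked, in the order asked, and still so for the second after the job is handed in, with the robot touching nothing.
It also fails if it takes over 48 s, if anything falls off the work surface, if the arm or the gripper's body presses on something with over 40 N, if the wrist force passes 120 N, or if a joint passes its speed limit or range.

## Working session

There is one attempt and no reset: what is moved stays moved. The work goes in short steps, Python scripts to look and compute and a tool call to move; the robot and the scene stay as the last step left them, time stands still between calls to the robot, and variables do not carry over. Pictures are saved under pics/ and viewed, at most 12 in all, crops included, and the job is handed in when it is done.

Besides the shell and the picture viewer there is one more tool, called after "Emit:" by a JSON object that holds its "method" and its "body", one argument or row to a line. drive_tool: Moves the arm, as the interface text tells. Its arguments: {"type":"object","properties":{"targets":{"type":"array","items":{"type":"array"}},"hand":{"type":"number"},"newtons":{"type":"number"}},"required":["targets"]}

```bash
mkdir -p pics; ls; cat > h.py <<'E'
import numpy as np, cv2, pickle
from plant import monitor, vision, workorder
from scipy.spatial.transform import Rotation as R
def shot(n,tag):
    d=vision.get_image(n); pickle.dump(d,open(f'{tag}.pkl','wb'))
    cv2.imwrite(f'pics/{tag}.png',d['img'][:,:,::-1]); return d
def load(tag): return pickle.load(open(f'{tag}.pkl','rb'))
def ray(d,u,v):
    f=240/np.tan(np.radians(d['vfov']/2)); K=np.array([[f,0,d['cx']],[0,f,d['cy']],[0,0,1.]])
    p=cv2.undistortPoints(np.array([[[u,v]]],float),K,np.array([d['k1'],0,0,0.]))[0,0]
    T=np.array(d['T']); return T[:3,3],T[:3,:3]@np.array([p[0],-p[1],-1])
def atz(d,u,v,z):
    o,r=ray(d,u,v); return o+r*(z-o[2])/r[2]
def dep(d,u,v):
    o,r=ray(d,u,v); w=d['depth'][int(v)-1:int(v)+2,int(u)-1:int(u)+2]; w=w[w>0]
    return o+r*np.median(w) if len(w) else None
E
python3 - <<'E'
from h import *
for n in('scene','top'):
    d=shot(n,n+'0'); print(n,d['vfov'],d['cx'],d['cy'],d['k1'],np.round(d['T'],3).tolist())
o=monitor.get_obs(); print(o)
E
```

```text
pics
scene 47.83910266232471 313.40626761979166 235.014148454775 -0.061970066042925855 [[-0.72, -0.486, 0.496, 1249.095], [0.694, -0.486, 0.531, 817.712], [-0.017, 0.726, 0.687, 1138.004], [0.0, 0.0, 0.0, 1.0]]
top 46.68644804389573 325.72694409822924 239.5157366568574 0.05266492921031236 [[-0.02, 0.999, -0.045, 460.095], [-1.0, -0.02, 0.005, -1.091], [0.004, 0.045, 0.999, 1393.649], [0.0, 0.0, 0.0, 1.0]]
{'t': 0.1, 'q': array([-1.20717591,  0.53708048, -0.00445018,  1.53875234,  0.00260364,
        1.06731017, -0.07118319]), 'qd': array([ 0.0005668 , -0.00032202, -0.00156978, -0.00211464, -0.00229249,
       -0.00154021,  0.00097618]), 'joint_efforts': array([ 3.11400996e-03, -5.84558058e+01,  1.05228525e+00, -2.59777272e+01,
        1.26819426e-02,  4.54978959e-03,  3.44509488e-05]), 'tool_pos': array([270.63315737, 590.36368704, 230.51559711]), 'orientation': array([-6.69774424e-01, -3.06914032e+00,  2.40140483e-03]), 'ft_force': array([ 0.43401611, -0.99824065, -0.04697704]), 'ft_torque': array([-0.00434069,  0.00634358,  0.03438705]), 'finger_force': 0.0, 'gripper_width': 85.1800279165306}
```

View pics/scene0.png

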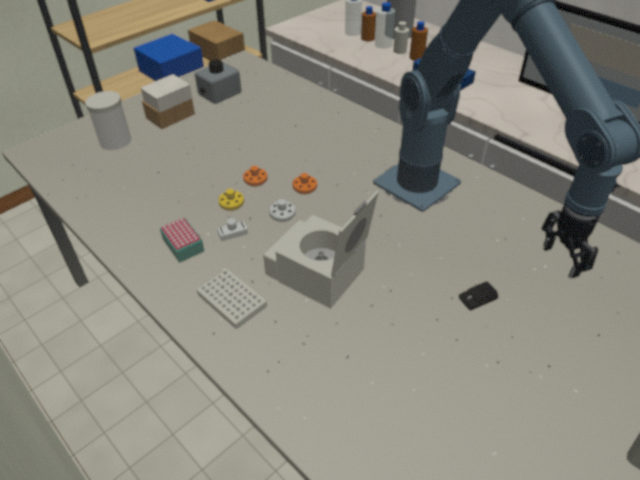

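View pics/top0.png

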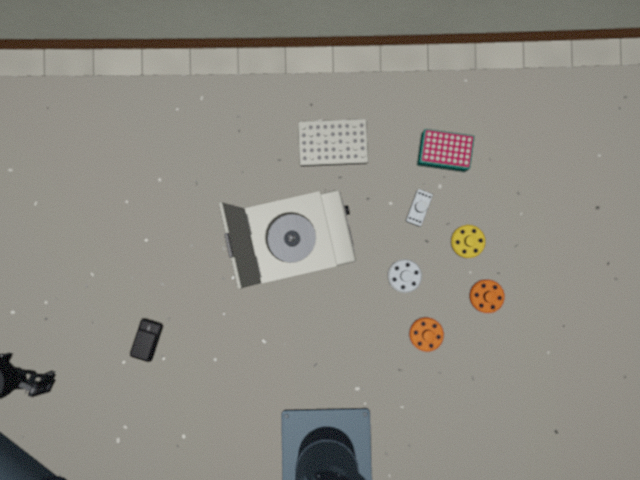

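The top view shows the grey round rotor at about (405,276), the spindle at about (292,238), the lid standing open on the left (hinge side, world +y), and the decoys in orange and yellow. Next I'll enlarge both areas.

```bash
python3 - <<'E'
from h import *
d=load('top0'); im=d['img'][:,:,::-1]
a=cv2.resize(im[180:300,210:370],None,fx=4,fy=4,interpolation=cv2.INTER_CUBIC)
b=cv2.resize(im[246:306,375:435],(160*3,160*3),interpolation=cv2.INTER_CUBIC)
cv2.imwrite('pics/cA.png',np.vstack([a[:, :],])); 
c=np.zeros((480,800,3),np.uint8); c[:, :640]=a; c[:160,640:]=cv2.resize(b,(160,160)); cv2.imwrite('pics/c1.png',c)
# rotor: bright blob
hsv=cv2.cvtColor(d['img'],cv2.COLOR_RGB2HSV)
for u,v in((405,276),(412,277),(396,270),(292,238),(285,215),(335,250),(240,245),(300,200)):
    p=dep(d,u,v); print(u,v,None if p is None else p.round(1))
print(atz(d,405,276,26),atz(d,292,238,100))
E
```

```text
405 276 [ 429.3 -196.3   51.3]
412 277 [ 425.9 -216.9   27.3]
396 270 [ 443.8 -178.3   26.1]
292 238 [524.1  71.7  94. ]
285 215 [582.   89.8  54.5]
335 250 [494.3 -28.5  85.2]
240 245 [504.7 172.1 235.4]
300 200 [609.8  50.3 121.1]
[ 428.67223522 -200.00282586   26.        ] [523.81389589  71.36962743 100.        ]
```

View pics/c1.png

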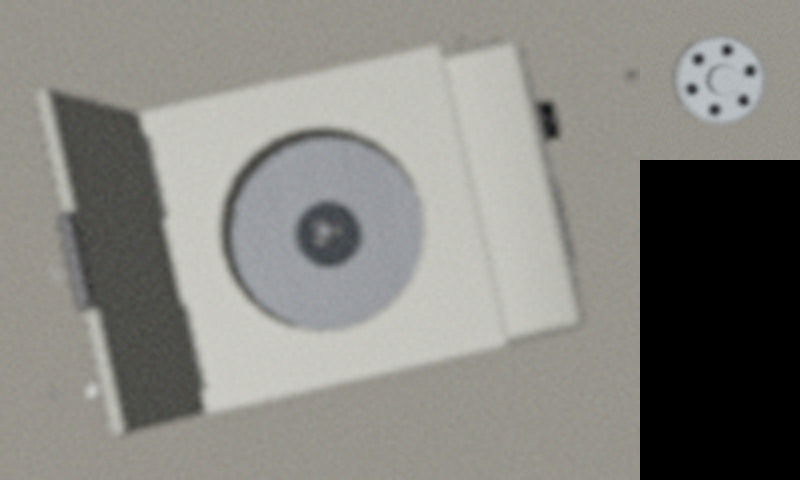

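```bash
python3 - <<'E'
from h import *
d=load('top0')
P=lambda x,y,z: atz(d,210+(x+.5)/4-.5,180+(y+.5)/4-.5,z)
print('shoulder',P(330,234,62),'tip',P(326,233,100),'rim',P(323.5,229,122),'bowlfloor?')
for a,b in(((140,112),(440,45)),((205,413),(505,343))):
    A,B=P(*a,122),P(*b,122); v=A-B; print(A,B,np.degrees(np.arctan2(-v[0],v[1])))
A,B=P(140,112,122),P(205,413,122); print('hingeedge',(A+B)/2, A-B)
A,B=P(440,45,122),P(505,343,122); print('front',(A+B)/2, A-B, np.linalg.norm(A-B))
print('tab', [dep(d,210+x/4,180+y/4) for x,y in((75,260),(80,160),(120,300))])
Q=lambda x,y,z: atz(d,375+(x-639.5)*.375-.5,246+(y+.5)*.375-.5,z)
print('rotor',Q(719,80,26),Q(725,80,54))
# disc mask centroid
im=d['img'].astype(int)[246:306,375:435]; g=im[:,:,2]; m=(im[:,:,2]>im[:,:,0]+2)&(g>150)
m=cv2.morphologyEx(m.astype(np.uint8),cv2.MORPH_CLOSE,np.ones((5,5)))
c=max(cv2.findContours(m,0,1)[0],key=cv2.contourArea); (x,y),r=cv2.minEnclosingCircle(c); print(x+375,y+246,r,atz(d,x+375,y+246,26))
s=load('scene0')
E
```

```text
shoulder [525.37981734  73.20398953  62.        ] tip [524.14544814  73.39989364 100.        ] rim [525.37529869  73.52283637 122.        ] bowlfloor?
[594.52606539 177.33395354 122.        ] [629.83369096   4.82214651 122.        ] 11.566863325171028
[421.81816444 142.69729158 122.        ] [458.15785196 -28.95076008 122.        ] 11.953609403039534
hingeedge [508.17211491 160.01562256 122.        ] [172.70790095  34.63666195   0.        ]
front [543.99577146 -12.06430679 122.        ] [171.675839    33.77290658   0.        ] 174.9662908002914
tab [array([502.30980529, 182.92228062, 308.94440176]), array([554.56582954, 186.84990021, 267.24194309]), array([483.55056487, 169.72757077, 252.91532259])]
rotor [ 429.46874333 -198.34048966   26.        ] [ 429.99282427 -199.69809745   54.        ]
404.5 275.5 16.568140029907227 [ 429.91863382 -198.81213209   26.        ]
```

Emit:
{"method": "drive_tool", "body": {
  "targets": [
    [[-0.54, -0.54, -0.28], [0, 0, 0]],
    [[-0.54, -0.54, -0.28], [0, 0, 0]],
    [[-0.54, -0.54, -0.28], [0, 0, 0]],
    [[-0.54, -0.54, -0.28], [0, 0, 0]]
  ]
}}

```text
t: 0.5
tool_pos: [324.3, 445.9, 287.3]
orientation: [-0.67, -3.069, 0.001]
ft_force: [0.5, -0.4, 1.5]
gripper_width: 85.7
finger_force: 0.0
```

Emit:
{"method": "drive_tool", "body": {
  "targets": [
    [[-0.54, -0.54, -0.28], [0, 0, 0]],
    [[-0.54, -0.54, -0.28], [0, 0, 0]],
    [[-0.54, -0.54, -0.28], [0, 0, 0]],
    [[-0.54, -0.54, -0.28], [0, 0, 0]]
  ]
}}

```text
t: 0.9
tool_pos: [377.3, 302.7, 343.6]
orientation: [-0.67, -3.069, 0.001]
ft_force: [0.8, 0.4, 0.9]
gripper_width: 85.4
finger_force: 0.0
```

Emit:
{"method": "drive_tool", "body": {
  "targets": [
    [[-0.54, -0.54, -0.28], [0, 0, 0]],
    [[-0.54, -0.54, -0.28], [0, 0, 0]],
    [[-0.54, -0.54, -0.28], [0, 0, 0]],
    [[-0.54, -0.54, -0.28], [0, 0, 0]]
  ]
}}

```text
t: 1.3
tool_pos: [430.4, 159.7, 399.7]
orientation: [-0.67, -3.069, 0.0]
ft_force: [0.8, 0.9, -0.2]
gripper_width: 85.4
finger_force: 0.0
```

```bash
cat >> h.py <<'E'
def to(p,n=1):
    o=monitor.get_obs(); r=R.from_rotvec(o['orientation']); m=r.as_matrix()
    print('t',round(o['t'],2),'pos',o['tool_pos'].round(1),'q',o['q'].round(2),'F',o['ft_force'].round(1),'w',round(o['gripper_width'],1),round(o['finger_force'],1))
    print('toolz',m[:,2].round(4),'tooly yaw',np.degrees(np.arctan2(m[1,1],m[0,1])).round(2))
    print('units/row',(m.T@(np.array(p)-o['tool_pos'])/50/n).round(3), 'tilt units',(np.cross([0,0,1],m.T@[0,0,-1])/.12).round(3))
E
python3 -c "
from h import *
to([429.7,-199,150],11)"
```

```text
t 1.3 pos [430.4 159.7 399.7] q [-0.68  0.04  0.24  1.79 -0.01  1.3   0.7 ] F [ 0.8  0.9 -0.2] w 85.4 0.0
toolz [-4.e-04  0.e+00 -1.e+00] tooly yaw 65.38
units/row [-0.271 -0.593  0.454] tilt units [-0.001 -0.003  0.   ]
```

Emit:
{"method": "drive_tool", "body": {
  "targets": [
    [[-0.27, -0.59, 0.45], [0, 0, 0]],
    [[-0.27, -0.59, 0.45], [0, 0, 0]],
    [[-0.27, -0.59, 0.45], [0, 0, 0]],
    [[-0.27, -0.59, 0.45], [0, 0, 0]]
  ]
}}

```text
t: 1.7
tool_pos: [429.8, 30.2, 308.4]
orientation: [0.67, 3.069, 0.0]
ft_force: [0.0, -0.5, -0.0]
gripper_width: 85.4
finger_force: 0.0
```

Emit:
{"method": "drive_tool", "body": {
  "targets": [
    [[-0.27, -0.59, 0.45], [0, 0, 0]],
    [[-0.27, -0.59, 0.45], [0, 0, 0]],
    [[-0.27, -0.59, 0.45], [0, 0, 0]],
    [[-0.27, -0.59, 0.45], [0, 0, 0]]
  ]
}}

```text
t: 2.1
tool_pos: [429.8, -99.4, 218.4]
orientation: [0.669, 3.069, 0.0]
ft_force: [1.3, 0.3, -1.4]
gripper_width: 85.5
finger_force: 0.0
```

Emit:
{"method": "drive_tool", "body": {
  "targets": [
    [[-0.27, -0.59, 0.45], [0, 0, 0]],
    [[-0.27, -0.59, 0.45], [0, 0, 0]],
    [[-0.27, -0.59, 0.45], [0, 0, 0]],
    [[0, 0, 0], [0, 0, 0]]
  ]
}}

```text
t: 2.5
tool_pos: [427.5, -199.4, 149.5]
orientation: [-0.679, -3.063, 0.004]
ft_force: [-0.2, 0.9, 0.5]
gripper_width: 85.8
finger_force: 0.0
```

```bash
python3 -c "
from h import *
to([429.7,-199,60],3)
d=shot('wrist','w1'); print(d['vfov'],np.round(d['T'],3).tolist())"
```

```text
t 2.5 pos [ 427.5 -199.4  149.5] q [-0.06  0.39  0.48  2.09 -0.26  0.73  1.73] F [-0.2  0.9  0.5] w 85.8 0.0
toolz [-0.0046 -0.0016 -1.    ] tooly yaw 65.01
units/row [-0.014  0.011  0.597] tilt units [-0.028 -0.029  0.   ]
71.9846146025589 [[0.422, -0.861, -0.284, 354.99], [0.907, 0.399, 0.136, -164.843], [-0.004, -0.315, 0.949, 291.784], [0.0, 0.0, 0.0, 1.0]]
```

View pics/w1.png

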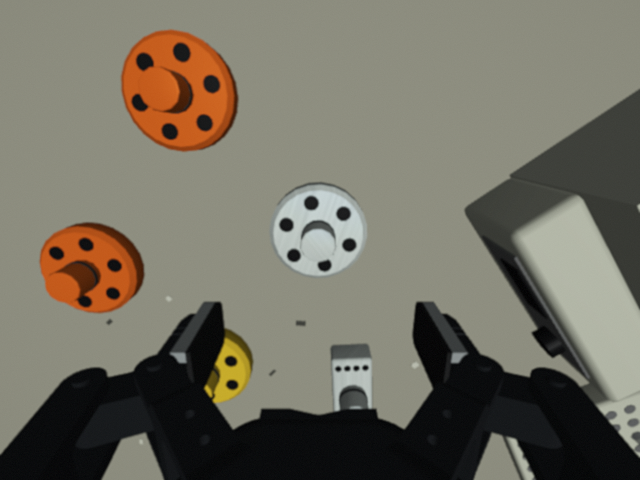

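The wrist view shows the grey round rotor midway between the fingers: disc centre about (319,229), knob top about (318,243), and nothing near the fingers' path.

```bash
python3 -c "
from h import *
d=load('w1')
print(dep(d,318,244),atz(d,318,243.5,54),atz(d,319.5,228.5,26), dep(d,290,210))
b=cv2.resize(d['img'][170:290,260:380,::-1],(600,600),interpolation=cv2.INTER_CUBIC); cv2.imwrite('pics/w1c.png',b)"
```

```text
[ 430.65316989 -201.37380622   53.6072084 ] [ 430.16186861 -201.14306135   54.        ] [ 427.44219282 -198.6456111    26.        ] [ 402.81275412 -214.0705433    25.74616017]
```

View pics/w1c.png

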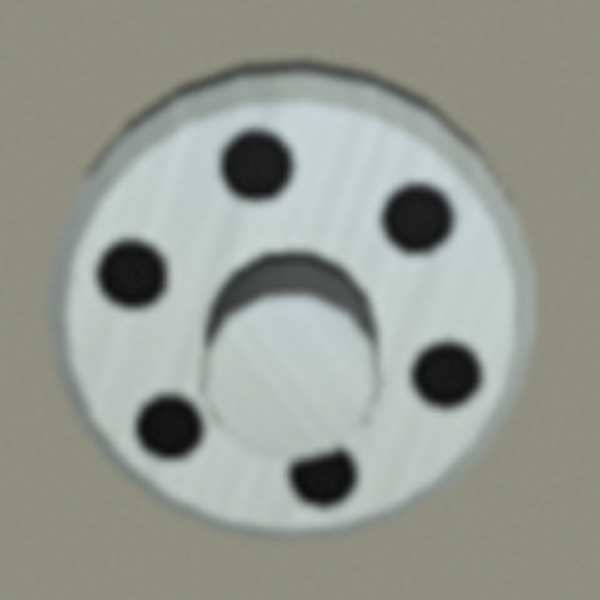

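The enlarged crop has the knob top centred at (292,375) and the disc top at (290,315).

```bash
python3 -c "
from h import *
d=load('w1')
print(atz(d,260+292.5/5-.5,170+375.5/5-.5,54),atz(d,260+291/5-.5,170+315.5/5-.5,26))
to([431.5,-200,60],3)"
```

```text
[ 430.96870129 -201.51838723   54.        ] [ 430.07798655 -201.53976788   26.        ]
t 2.55 pos [ 428.5 -197.3  150.5] q [-0.06  0.39  0.48  2.09 -0.26  0.73  1.73] F [0.4 0.7 0.2] w 85.8 0.0
toolz [-3.4e-03 -4.0e-04 -1.0e+00] tooly yaw 65.13
units/row [-0.028 -0.007  0.603] tilt units [-0.015 -0.024  0.   ]
```

Emit:
{"method": "drive_tool", "body": {
  "targets": [
    [[-0.024, -0.03, 0.6], [0, 0, 0]],
    [[0, 0, 0.6], [0, 0, 0]],
    [[0, 0, 0.6], [0, 0, 0]],
    [[0, 0, 0.3], [0, 0, 0]],
    [[0, 0, 0.14], [0, 0, 0]]
  ],
  "hand": 0.6
}}

```text
t: 3.05
tool_pos: [430.4, -195.8, 38.9]
orientation: [-0.667, -3.068, -0.002]
ft_force: [0.1, -1.0, 0.6]
gripper_width: 51.7
finger_force: 0.0
```

Emit:
{"method": "drive_tool", "body": {
  "targets": [
    [[0, 0, 0.08], [0, 0, 0]],
    [[0, 0, 0.06], [0, 0, 0]],
    [[0, 0, 0], [0, 0, 0]],
    [[0, 0, 0], [0, 0, 0]]
  ]
}}

```text
t: 3.45
tool_pos: [431.2, -197.4, 33.4]
orientation: [0.669, 3.068, -0.0]
ft_force: [-0.4, -0.6, 0.2]
gripper_width: 51.2
finger_force: 0.0
```

```bash
python3 -c "
from h import *
to([430.3,-200.8,31],1)"
```

```text
t 3.45 pos [ 431.2 -197.4   33.4] q [ 0.07  0.61  0.33  2.12 -0.43  0.47  1.87] F [-0.4 -0.6  0.2] w 51.2 0.0
toolz [ 1.2e-03 -3.0e-04 -1.0e+00] tooly yaw 65.39
units/row [-0.012 -0.069  0.048] tilt units [ 0.002  0.01  -0.   ]
```

Emit:
{"method": "drive_tool", "body": {
  "targets": [
    [[-0.012, -0.07, 0.04], [0, 0, 0]],
    [[0, 0, 0], [0, 0, 0]]
  ]
}}

```text
t: 3.65
tool_pos: [429.7, -201.4, 31.0]
orientation: [0.671, 3.069, -0.001]
ft_force: [-0.5, -0.1, 0.5]
gripper_width: 51.1
finger_force: 0.0
```

Emit:
{"method": "drive_tool", "body": {
  "targets": [
    [[0, 0, 0], [0, 0, 0]],
    [[0, 0, 0], [0, 0, 0]],
    [[0, 0, 0], [0, 0, 0]],
    [[0, 0, 0], [0, 0, 0]],
    [[0, 0, 0], [0, 0, 0]]
  ],
  "hand": 0.0,
  "newtons": 50
}}

```text
t: 4.15
tool_pos: [429.7, -201.0, 31.1]
orientation: [0.67, 3.069, 0.0]
ft_force: [-1.8, 0.2, 5.2]
gripper_width: 27.0
finger_force: 48.9
```

```bash
python3 -c "
from h import *
to([430.3,-200.8,31],1)
d=shot('wrist','w2')
for u,v in((318,200),(290,280)): print(dep(d,u,v))"
```

```text
t 4.15 pos [ 429.7 -201.    31.1] q [ 0.08  0.61  0.33  2.12 -0.43  0.47  1.88] F [-1.8  0.2  5.2] w 27.0 48.9
toolz [ 2.e-04 -0.e+00 -1.e+00] tooly yaw 65.36
units/row [-0.009  0.009  0.003] tilt units [ 0.     0.002 -0.   ]
[ 3.89805425e+02 -1.82678622e+02 -2.16818547e-01]
[ 415.7436661  -209.7334468    24.86069096]
```

View pics/w2.png

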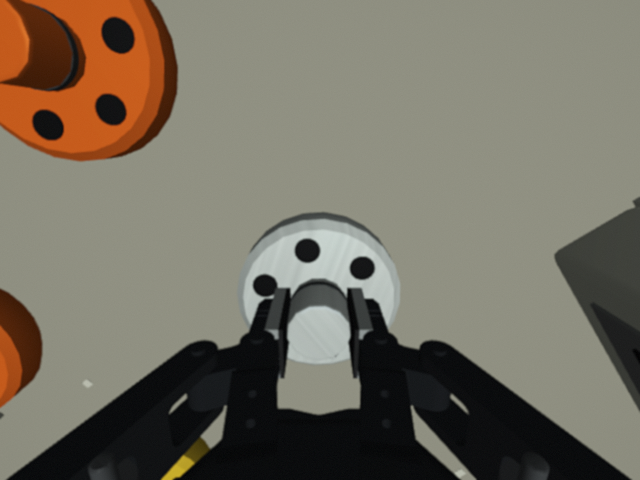

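Emit:
{"method": "drive_tool", "body": {
  "targets": [
    [[0, 0, -0.2], [0, 0, 0]],
    [[0, 0, -0.6], [0, 0, 0]],
    [[0, 0, -0.8], [0, 0, 0]],
    [[0, 0, -0.8], [0, 0, 0]],
    [[0, 0, -0.8], [0, 0, 0]]
  ]
}}

```text
t: 4.7
tool_pos: [429.0, -200.6, 192.6]
orientation: [-0.67, -3.069, -0.0]
ft_force: [0.9, 0.2, -1.9]
gripper_width: 26.9
finger_force: 49.7
```

Emit:
{"method": "drive_tool", "body": {
  "targets": [
    [[0.02, 0.2, -0.2], [0, 0, 0]],
    [[0.06, 0.6, 0], [0, 0, 0]],
    [[0.075, 0.8, 0], [0, 0, 0]],
    [[0.075, 0.8, 0], [0, 0, 0]]
  ]
}}

```text
t: 5.1
tool_pos: [469.2, -85.9, 201.4]
orientation: [0.672, 3.068, 0.001]
ft_force: [0.6, 0.1, -1.9]
gripper_width: 27.1
finger_force: 49.7
```

Emit:
{"method": "drive_tool", "body": {
  "targets": [
    [[0.075, 0.8, 0], [0, 0, 0]],
    [[0.075, 0.8, 0], [0, 0, 0]],
    [[0.075, 0.8, 0], [0, 0, 0]],
    [[0.06, 0.6, 0], [0, 0, 0]],
    [[0.02, 0.2, 0], [0, 0, 0]]
  ]
}}

```text
t: 5.6
tool_pos: [522.3, 69.0, 201.0]
orientation: [-0.662, -3.071, -0.002]
ft_force: [-1.2, 0.0, -1.5]
gripper_width: 26.8
finger_force: 49.8
```

Emit:
{"method": "drive_tool", "body": {
  "targets": [
    [[0, 0, 0], [0, 0, 0]],
    [[0, 0, 0], [0, 0, 0]],
    [[0, 0, 0], [0, 0, 0]]
  ]
}}

```text
t: 5.9
tool_pos: [521.6, 62.8, 200.9]
orientation: [-0.674, -3.068, 0.001]
ft_force: [-0.1, 1.0, -1.7]
gripper_width: 26.7
finger_force: 49.8
```

```bash
python3 -c "
from h import *
to([525,73.4,200],1)
d=shot('wrist','w3');shot('top','t3')
w=cv2.resize(d['img'][:,:,::-1],(400,300)); t=cv2.resize(load('t3')['img'][190:290,210:370,::-1],(640,400),interpolation=cv2.INTER_CUBIC)[:,:400]
s=shot('scene','s3'); s=cv2.resize(s['img'][170:310,240:400,::-1],(400,350),interpolation=cv2.INTER_CUBIC)
c=np.zeros((600,800,3),np.uint8); c[:300,:400]=w; c[:400,400:]=t; c[300:600,:400]=s[:300]; cv2.imwrite('pics/m3.png',c)"
```

```text
t 5.9 pos [521.6  62.8 200.9] q [-0.55  0.38  0.43  1.92 -0.2   0.88  1.12] F [-0.1  1.  -1.7] w 26.7 49.8
toolz [-4.e-04 -8.e-04 -1.e+00] tooly yaw 65.22
units/row [0.026 0.221 0.017] tilt units [-0.007 -0.001  0.   ]
```

View pics/m3.png

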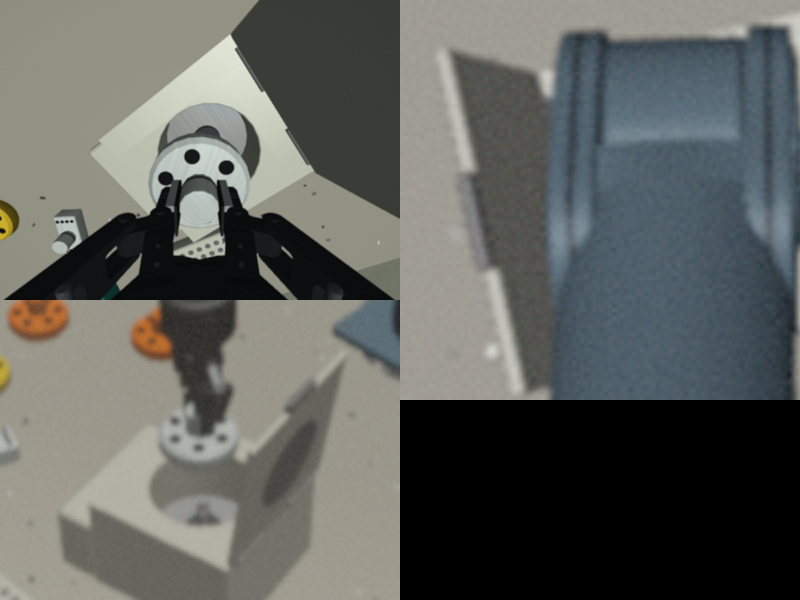

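The rotor is gripped and level above the bowl, and the arm is clear of the lid, but it sits about 11 mm short in y. I'll correct that and compare the rotor with the bowl in one wrist picture.

Emit:
{"method": "drive_tool", "body": {
  "targets": [
    [[0.02, 0.11, 0], [0, 0, 0]],
    [[0.01, 0.11, 0], [0, 0, 0]],
    [[0, 0, 0], [0, 0, 0]],
    [[0, 0, 0], [0, 0, 0]]
  ]
}}

```text
t: 6.45
tool_pos: [525.3, 75.8, 200.7]
orientation: [-0.669, -3.069, 0.0]
ft_force: [-0.7, -0.2, -2.0]
gripper_width: 26.8
finger_force: 49.7
```

```bash
python3 -c "
from h import *
to([525,73.4,200],1)
d=shot('wrist','w4')
c=cv2.resize(d['img'][130:380,180:480,::-1],(720,600),interpolation=cv2.INTER_CUBIC); cv2.imwrite('pics/w4c.png',c)"
```

```text
t 6.45 pos [525.3  75.8 200.7] q [-0.56  0.39  0.42  1.9  -0.2   0.89  1.1 ] F [-0.7 -0.2 -2. ] w 26.8 49.7
toolz [-1.e-04 -1.e-04 -1.e+00] tooly yaw 65.41
units/row [-0.014 -0.046  0.015] tilt units [-0.001 -0.     0.   ]
```

View pics/w4c.png

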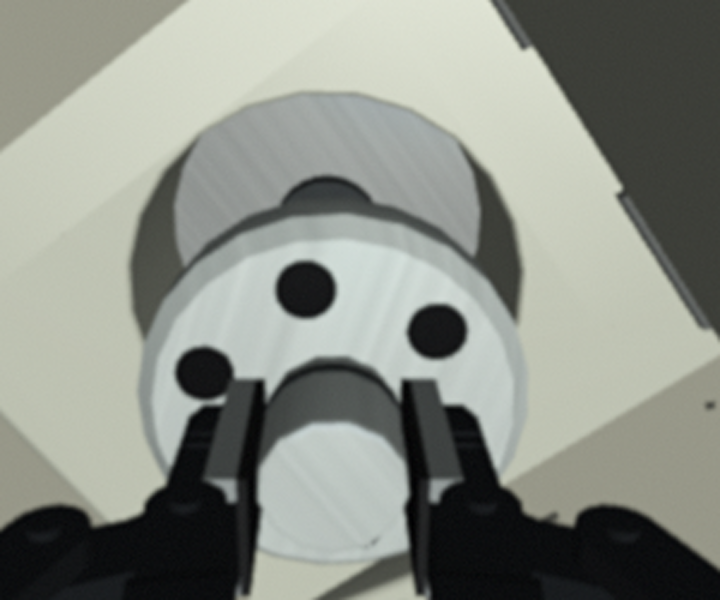

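The bowl rim runs from (131,268) over (340,92) to (521,270) in the crop. The disc top runs from (152,395) over (330,240) to (516,395), and the knob top is centred near (332,492).

```bash
python3 -c "
from h import *
from scipy.optimize import least_squares
d=load('w4')
def fit(pts,z,r):
    P=np.array([atz(d,180+(x+.5)/2.4-.5,130+(y+.5)/2.4-.5,z) for x,y in pts])[:,:2]
    for rr in (r,None):
        f=lambda q: np.hypot(*(P-q[:2]).T)-(rr or q[2])
        s=least_squares(f,[525,73,r]); print(z,s.x.round(2),np.abs(s.fun).max().round(2))
fit([(131,268),(195,140),(260,103),(340,92),(410,105),(462,140),(505,200),(521,270)],122,58.5)
fit([(152,395),(330,240),(516,395),(166,345),(495,325),(240,263)],195.7,42)
fit([(256,480),(408,480),(332,421),(332,562)],223.7,14)
fit([(285,198),(326,177),(370,200)],62,20)
"
```

```text
122 [527.45  73.12  58.5 ] 0.91
122 [526.65  73.56  57.75] 0.74
195.7 [533.07  72.97  42.  ] 3.09
195.7 [527.74  75.38  37.89] 0.3
223.7 [527.72  74.85  14.  ] 0.54
223.7 [527.73  74.85  14.01] 0.53
62 [526.59  72.95  20.  ] 0.36
62 [525.14  73.66  18.75] 0.0
```

Emit:
{"method": "drive_tool", "body": {
  "targets": [
    [[0, -0.043, 0.2], [0, 0, 0]],
    [[0, 0, 0.4], [0, 0, 0]],
    [[0, 0, 0.4], [0, 0, 0]],
    [[0, 0, 0.2], [0, 0, 0]],
    [[0, 0, 0], [0, 0, 0]]
  ]
}}

```text
t: 7.0
tool_pos: [523.1, 73.0, 139.2]
orientation: [-0.67, -3.066, 0.003]
ft_force: [-0.1, -0.1, -2.2]
gripper_width: 26.8
finger_force: 49.7
```

Emit:
{"method": "drive_tool", "body": {
  "targets": [
    [[0, 0, 0], [0, 0, 0]],
    [[0, 0, 0], [0, 0, 0]]
  ]
}}

```text
t: 7.2
tool_pos: [525.1, 73.5, 141.6]
orientation: [0.67, 3.068, 0.001]
ft_force: [0.0, 0.1, -2.0]
gripper_width: 27.0
finger_force: 49.7
```

```bash
python3 -c "
from h import *
to([524.5,73.8,136],1)"
```

```text
t 7.2 pos [525.1  73.5 141.6] q [-0.53  0.48  0.39  1.95 -0.26  0.76  1.15] F [ 0.   0.1 -2. ] w 27.0 49.7
toolz [ 1.6e-03  3.0e-04 -1.0e+00] tooly yaw 65.37
units/row [ 0.014 -0.     0.112] tilt units [ 0.008  0.011 -0.   ]
```

Emit:
{"method": "drive_tool", "body": {
  "targets": [
    [[0.01, 0, 0.08], [0, 0, 0]],
    [[0, 0, 0.08], [0, 0, 0]],
    [[0, 0, 0], [0, 0, 0]]
  ]
}}

```text
t: 7.5
tool_pos: [523.6, 73.8, 132.4]
orientation: [-0.67, -3.069, 0.0]
ft_force: [-0.6, 0.1, -1.8]
gripper_width: 26.8
finger_force: 49.7
```

Emit:
{"method": "drive_tool", "body": {
  "targets": [
    [[0, 0, 0.04], [0, 0, 0]],
    [[0, 0, 0.04], [0, 0, 0]],
    [[0, 0, 0], [0, 0, 0]]
  ]
}}

```text
t: 7.8
tool_pos: [523.8, 73.7, 128.5]
orientation: [-0.67, -3.069, 0.0]
ft_force: [-0.0, 0.0, -1.9]
gripper_width: 27.0
finger_force: 49.7
```

Emit:
{"method": "drive_tool", "body": {
  "targets": [
    [[0, 0, 0.04], [0, 0, 0]],
    [[0, 0, 0.04], [0, 0, 0]],
    [[0, 0, 0], [0, 0, 0]]
  ]
}}

```text
t: 8.1
tool_pos: [523.9, 73.7, 124.5]
orientation: [-0.67, -3.069, 0.0]
ft_force: [-0.3, 0.3, -1.8]
gripper_width: 26.4
finger_force: 49.7
```

Emit:
{"method": "drive_tool", "body": {
  "targets": [
    [[0, 0, 0.04], [0, 0, 0]],
    [[0, 0, 0.02], [0, 0, 0]],
    [[0, 0, 0], [0, 0, 0]]
  ]
}}

```text
t: 8.4
tool_pos: [524.2, 73.6, 121.8]
orientation: [0.67, 3.069, -0.0]
ft_force: [1.3, -0.4, -3.4]
gripper_width: 26.8
finger_force: 49.8
```

Emit:
{"method": "drive_tool", "body": {
  "targets": [
    [[0, 0, 0.02], [0, 0, 0]],
    [[0, 0, 0.02], [0, 0, 0]],
    [[0, 0, 0], [0, 0, 0]]
  ]
}}

```text
t: 8.7
tool_pos: [524.2, 73.7, 119.8]
orientation: [0.67, 3.069, -0.0]
ft_force: [2.2, -0.1, -2.4]
gripper_width: 27.1
finger_force: 49.8
```

Emit:
{"method": "drive_tool", "body": {
  "targets": [
    [[-0.01, 0.004, 0.016], [0, 0, 0]],
    [[0, 0, 0], [0, 0, 0]]
  ]
}}

```text
t: 8.9
tool_pos: [524.4, 73.7, 118.9]
orientation: [-0.67, -3.069, 0.0]
ft_force: [1.6, -0.3, -1.8]
gripper_width: 26.9
finger_force: 49.8
```

Emit:
{"method": "drive_tool", "body": {
  "targets": [
    [[0, 0, 0.016], [0, 0, 0]],
    [[0, 0, 0], [0, 0, 0]]
  ]
}}

```text
t: 9.1
tool_pos: [524.6, 73.6, 118.3]
orientation: [0.67, 3.069, -0.0]
ft_force: [0.0, -1.5, -0.7]
gripper_width: 27.1
finger_force: 50.0
```

Emit:
{"method": "drive_tool", "body": {
  "targets": [
    [[0, 0, 0.006], [0, 0, 0]],
    [[0, 0, 0], [0, 0, 0]]
  ]
}}

```text
t: 9.3
tool_pos: [524.7, 73.6, 118.1]
orientation: [0.67, 3.069, 0.0]
ft_force: [1.4, -1.3, 1.7]
gripper_width: 26.6
finger_force: 50.1
```

Emit:
{"method": "drive_tool", "body": {
  "targets": [
    [[0, 0, 0], [0, 0, 0]],
    [[0, 0, 0], [0, 0, 0]],
    [[0, 0, 0], [0, 0, 0]],
    [[0, 0, 0], [0, 0, 0]]
  ],
  "hand": 0.58
}}

```text
t: 9.7
tool_pos: [524.3, 73.9, 117.8]
orientation: [-0.67, -3.069, -0.0]
ft_force: [0.6, 0.0, 0.2]
gripper_width: 49.6
finger_force: 0.0
```

Emit:
{"method": "drive_tool", "body": {
  "targets": [
    [[0, 0, -0.3], [0, 0, 0]],
    [[0, 0, -0.5], [0, 0, 0]],
    [[0, 0, -0.4], [0, 0, 0]],
    [[0, 0, 0], [0, 0, 0]]
  ]
}}

```text
t: 10.1
tool_pos: [526.3, 74.0, 180.3]
orientation: [0.669, 3.065, 0.004]
ft_force: [0.2, 0.6, 0.3]
gripper_width: 49.3
finger_force: 0.0
```

```bash
python3 -c "
from h import *
to([524.5,73.8,136],1)
d=shot('wrist','w5')
c=cv2.resize(d['img'][130:380,180:480,::-1],(720,600),interpolation=cv2.INTER_CUBIC); cv2.imwrite('pics/w5c.png',c)
for u,v in((319,322),(315,240),(300,250)): print(dep(d,u,v))"
```

```text
t 10.1 pos [526.3  74.  180.3] q [-0.55  0.42  0.42  1.92 -0.22  0.84  1.12] F [0.2 0.6 0.3] w 49.3 0.0
toolz [ 0.0045  0.0014 -1.    ] tooly yaw 65.37
units/row [ 0.033 -0.022  0.885] tilt units [ 0.026  0.029 -0.   ]
[581.08282644  49.95199157 104.86982679]
[513.4589177   77.95274407 125.78998018]
[513.12533665  68.08875007 133.43501202]
```

View pics/w5c.png

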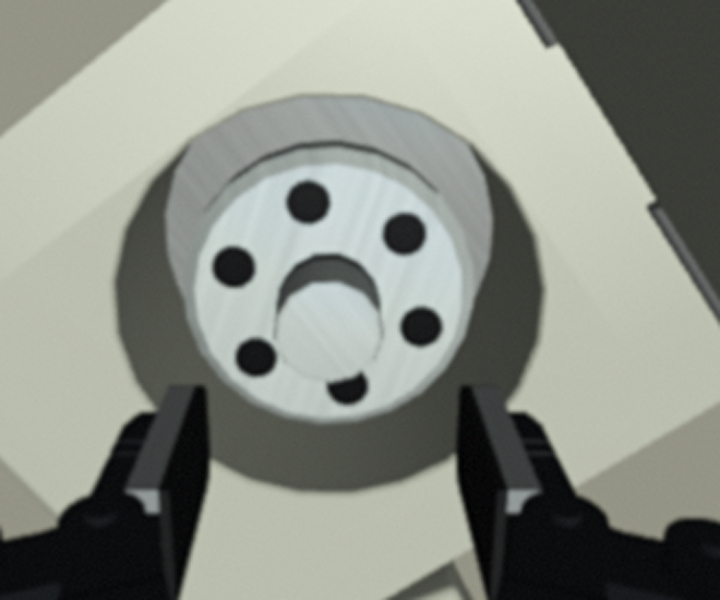

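The rotor sits on the spindle in the bowl, released. The knob top is at about (330,330) in the crop. I'll check its height, then press with closed fingers.

```bash
python3 -c "
from h import *
d=load('w5')
P=lambda x,y: dep(d,180+(x+.5)/2.4-.5,130+(y+.5)/2.4-.5)
for p in((330,330),(310,320),(350,330),(330,230),(260,310),(400,280),(300,390)): print(P(*p).round(1))
to([524.6,73.7,150],1)"
```

```text
[525.1  74.2 140.4]
[520.6  70.8 140.4]
[527.3  78.6 140.1]
[509.2  81.4 111.8]
[522.1  53.6 113.1]
[530.6  93.3 112.4]
[549.7  53.1 113.4]
t 10.15 pos [525.3  74.  178.8] q [-0.55  0.42  0.42  1.92 -0.23  0.84  1.12] F [-0.3 -1.  -0.6] w 49.1 0.0
toolz [ 2.4e-03  9.0e-04 -1.0e+00] tooly yaw 65.39
units/row [ 0.011 -0.012  0.576] tilt units [ 0.015  0.015 -0.   ]
```

Emit:
{"method": "drive_tool", "body": {
  "targets": [
    [[0, 0, 0], [0, 0, 0]],
    [[0, 0, 0], [0, 0, 0]],
    [[0, 0, 0], [0, 0, 0]],
    [[0, 0, 0], [0, 0, 0]],
    [[0, 0, 0], [0, 0, 0]]
  ],
  "hand": 0.0
}}

```text
t: 10.65
tool_pos: [524.3, 73.6, 177.6]
orientation: [-0.67, -3.069, 0.001]
ft_force: [0.5, -0.2, -0.6]
gripper_width: 0.1
finger_force: 0.0
```

```bash
python3 -c "
from h import *
to([524.6,73.7,150],1)"
```

```text
t 10.65 pos [524.3  73.6 177.6] q [-0.55  0.42  0.42  1.92 -0.23  0.84  1.12] F [ 0.5 -0.2 -0.6] w 0.1 0.0
toolz [-5.e-04 -3.e-04 -1.e+00] tooly yaw 65.37
units/row [-0.005  0.004  0.551] tilt units [-0.004 -0.003  0.   ]
```

Level, at z=140.5 as expected. Pressing.

Emit:
{"method": "drive_tool", "body": {
  "targets": [
    [[0, 0, 0.3], [0, 0, 0]],
    [[0, 0, 0.25], [0, 0, 0]],
    [[0, 0, 0.1], [0, 0, 0]],
    [[0, 0, 0], [0, 0, 0]]
  ]
}}

```text
t: 11.05
tool_pos: [523.8, 73.6, 144.5]
orientation: [-0.67, -3.068, 0.002]
ft_force: [0.4, -0.5, 0.4]
gripper_width: -0.3
finger_force: 0.0
```

Emit:
{"method": "drive_tool", "body": {
  "targets": [
    [[0, 0, 0.06], [0, 0, 0]],
    [[0, 0, 0.04], [0, 0, 0]],
    [[0, 0, 0.04], [0, 0, 0]],
    [[0, 0, 0.04], [0, 0, 0]]
  ]
}}

```text
t: 11.45
tool_pos: [526.5, 73.8, 137.9]
orientation: [0.67, 3.066, 0.003]
ft_force: [0.9, -0.9, 5.4]
gripper_width: 0.1
finger_force: 2.4
```

Emit:
{"method": "drive_tool", "body": {
  "targets": [
    [[0, 0, 0.06], [0, 0, 0]],
    [[0, 0, 0.06], [0, 0, 0]],
    [[0, 0, 0.06], [0, 0, 0]],
    [[0, 0, 0.06], [0, 0, 0]]
  ]
}}

```text
t: 11.85
tool_pos: [524.6, 73.7, 124.2]
orientation: [0.67, 3.069, 0.0]
ft_force: [0.3, 0.1, 2.3]
gripper_width: 0.2
finger_force: 1.2
```

Emit:
{"method": "drive_tool", "body": {
  "targets": [
    [[0, 0, 0.06], [0, 0, 0]],
    [[0, 0, 0.05], [0, 0, 0]],
    [[0, 0, 0.04], [0, 0, 0]],
    [[0, 0, 0], [0, 0, 0]]
  ]
}}

```text
t: 12.25
tool_pos: [524.1, 73.7, 116.5]
orientation: [-0.67, -3.069, 0.001]
ft_force: [-0.2, -0.5, -0.3]
gripper_width: -0.2
finger_force: 0.0
```

Emit:
{"method": "drive_tool", "body": {
  "targets": [
    [[0, 0, 0.02], [0, 0, 0]],
    [[0, 0, 0.02], [0, 0, 0]],
    [[0, 0, 0], [0, 0, 0]]
  ]
}}

```text
t: 12.55
tool_pos: [524.6, 73.7, 116.1]
orientation: [-0.67, -3.069, -0.001]
ft_force: [-4.2, -0.7, 14.8]
gripper_width: -0.1
finger_force: 7.0
```

Emit:
{"method": "drive_tool", "body": {
  "targets": [
    [[0, 0, -0.3], [0, 0, 0]],
    [[0, 0, -0.7], [0, 0, 0]],
    [[0, 0, -0.7], [0, 0, 0]],
    [[0, 0, 0], [0, 0, 0]]
  ]
}}

```text
t: 12.95
tool_pos: [527.5, 74.0, 204.1]
orientation: [0.669, 3.062, 0.006]
ft_force: [0.4, -0.4, -0.4]
gripper_width: 0.3
finger_force: 0.0
```

```bash
python3 -c "
from h import *
d=shot('wrist','w6'); D=d['depth']
ang=np.radians(11.7)
P=[p for v in range(150,340,6) for u in range(200,440,6) if (p:=dep(d,u,v)) is not None]
P=np.array(P); r=np.hypot(*(P[:,:2]-[525,73.6]).T)
for a,b in((0,10),(20,38)): 
  m=(r>=a)&(r<b); print(m.sum(),np.percentile(P[m,2],[10,50,90]).round(1))
m=(r>20)&(r<38)&(P[:,2]>80)&(P[:,2]<95); A=np.c_[P[m,:2]-[525,73.6],np.ones(m.sum())]; print('plane',np.linalg.lstsq(A,P[m,2],rcond=None)[0].round(3))
t=load('top0'); L=[]
for v in range(200,290,2):
  for u in range(218,262,2):
    p=dep(t,u,v)
    if p is not None and p[2]>140: L.append(p)
L=np.array(L); s=L-[525,73.6,0]; yc=-s[:,0]*np.sin(ang)+s[:,1]*np.cos(ang); th=np.arctan2(L[:,2]-126,88-yc); print('lid',len(L),np.percentile(th,[10,50,90]))
to([525,73.6,400],6)"
```

```text
60 [115.4 219.5 240.4]
121 [86.8 87.4 88. ]
plane [ 6.0000e-03 -7.0000e-03  8.7362e+01]
lid 502 [1.65245797 1.68584828 1.70798246]
t 13.0 pos [526.1  74.  202. ] q [-0.57  0.39  0.43  1.91 -0.21  0.89  1.11] F [ 0.3  0.3 -0.7] w -0.3 0.0
toolz [ 0.0045  0.0015 -1.    ] tooly yaw 65.38
units/row [ 0.    -0.001 -0.66 ] tilt units [ 0.027  0.029 -0.   ]
```

The disc top is at 87.4–88 mm and level, so the rotor is fully home. Now I'll rise over the lid, turning the tool to line up with it.

Emit:
{"method": "drive_tool", "body": {
  "targets": [
    [[0, 0, -0.6], [0, 0, 0]],
    [[0, 0, -0.8], [0, 0, 0]],
    [[0, 0, -0.8], [0, 0, 0]],
    [[0, 0, -0.8], [0, 0, 0]],
    [[0, 0, -0.8], [0, 0, 0]]
  ]
}}

```text
t: 13.5
tool_pos: [523.8, 73.7, 390.3]
orientation: [-0.669, -3.068, 0.001]
ft_force: [-0.1, 0.1, -0.4]
gripper_width: 0.2
finger_force: 0.0
```

Emit:
{"method": "drive_tool", "body": {
  "targets": [
    [[0, 0, -0.2], [0, 0, -0.7]],
    [[0, 0, 0], [0, 0, -0.9]],
    [[0, 0, 0], [0, 0, -0.9]],
    [[0, 0, 0], [0, 0, -0.9]],
    [[0, 0, 0], [0, 0, -0.9]]
  ]
}}

```text
t: 14.0
tool_pos: [524.0, 73.8, 398.5]
orientation: [0.143, -3.136, 0.001]
ft_force: [0.2, -0.6, 0.1]
gripper_width: 0.0
finger_force: 0.0
```

Emit:
{"method": "drive_tool", "body": {
  "targets": [
    [[0, 0, 0], [0, 0, -0.9]],
    [[0, 0, 0], [0, 0, -0.08]],
    [[0, 0, 0], [0, 0, 0]]
  ]
}}

```text
t: 14.3
tool_pos: [524.2, 73.7, 399.0]
orientation: [0.316, -3.124, 0.0]
ft_force: [-0.7, -0.0, 0.8]
gripper_width: -0.0
finger_force: 0.0
```

```bash
python3 -c "
from h import *
to([489.5,245,400],5)"
```

```text
t 14.3 pos [524.2  73.7 399. ] q [-0.57  0.19  0.41  1.65 -0.08  1.32  1.63] F [-0.7 -0.   0.8] w -0.0 0.0
toolz [-1.4e-03 -4.0e-04 -1.0e+00] tooly yaw 101.55
units/row [-0.001  0.699 -0.004] tilt units [-0.001 -0.012  0.   ]
```

Emit:
{"method": "drive_tool", "body": {
  "targets": [
    [[0, 0.7, 0], [0, 0, 0]],
    [[0, 0.7, 0], [0, 0, 0]],
    [[0, 0.7, 0], [0, 0, 0]],
    [[0, 0.7, 0], [0, 0, 0]],
    [[0, 0.7, 0], [0, 0, 0]]
  ]
}}

```text
t: 14.8
tool_pos: [488.5, 246.4, 399.5]
orientation: [0.316, -3.125, 0.0]
ft_force: [0.7, 0.1, -0.8]
gripper_width: -0.0
finger_force: 0.0
```

Emit:
{"method": "drive_tool", "body": {
  "targets": [
    [[0, 0, 0.2], [0, 0, 0]],
    [[0, 0, 0.7], [0, 0, 0]],
    [[0, 0, 0.7], [0, 0, 0]],
    [[0, 0, 0.7], [0, 0, 0]],
    [[0, 0, 0], [0, 0, 0]]
  ]
}}

```text
t: 15.3
tool_pos: [486.1, 243.1, 280.2]
orientation: [0.316, -3.117, 0.007]
ft_force: [-0.3, 0.6, 0.7]
gripper_width: 0.2
finger_force: 0.0
```

```bash
cat >> h.py <<'E'
def lid():
    # TCP in the lid plane: y from hinge toward -y, z over hinge, and lateral
    p=monitor.get_obs()['tool_pos']-[525,73.6,126]; a=np.radians(11.7)
    yc=-p[0]*np.sin(a)+p[1]*np.cos(a); xc=p[0]*np.cos(a)+p[1]*np.sin(a)
    print('xc',xc.round(1),'yc-88',(yc-88).round(1),'dz',p[2].round(1),'r',np.hypot(yc-88,p[2]).round(1),'ang',np.arctan2(p[2],88-yc).round(3))
E
python3 -c "
from h import *
to([489.5,245,285],5); lid()
shot('top','t7')
s=shot('scene','s7'); cv2.imwrite('pics/s7c.png',cv2.resize(s['img'][130:310,240:480,::-1],(800,600),interpolation=cv2.INTER_CUBIC))"
```

```text
t 15.3 pos [486.1 243.1 280.2] q [-0.77  0.31  0.28  1.77 -0.1   1.08  1.32] F [-0.3  0.6  0.7] w 0.2 0.0
toolz [-0.0079 -0.0054 -1.    ] tooly yaw 101.56
units/row [-0.014  0.005 -0.019] tilt units [-0.031 -0.073  0.   ]
xc -3.7 yc-88 85.9 dz 154.2 r 176.5 ang 2.079
```

View pics/s7c.png

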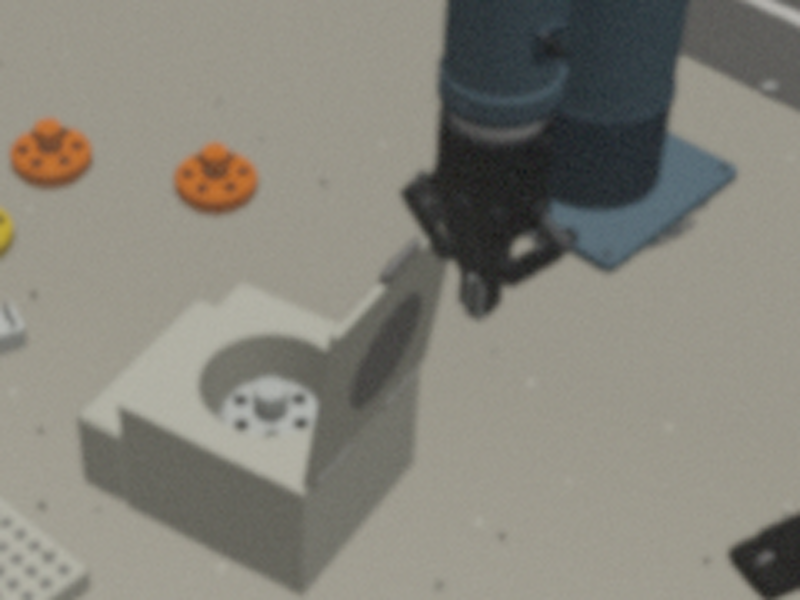

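The rotor is home in the bowl. The closed gripper's knuckles stick out toward the lid, so I'll back off and turn a quarter turn to face the lid with the gripper's narrow side.

Emit:
{"method": "drive_tool", "body": {
  "targets": [
    [[0, 0.6, 0], [0, 0, 0]],
    [[0, 0, 0], [0, 0, 0.8]],
    [[0, 0, 0], [0, 0, 0.9]],
    [[0, 0, 0], [0, 0, 0.9]],
    [[0, 0, 0], [0, 0, 0.9]]
  ]
}}

```text
t: 15.9
tool_pos: [484.4, 275.1, 287.6]
orientation: [0.347, 3.119, 0.004]
ft_force: [-0.7, 0.9, 0.4]
gripper_width: 0.3
finger_force: 0.0
```

Emit:
{"method": "drive_tool", "body": {
  "targets": [
    [[0, 0, 0], [0, 0, 0.9]],
    [[0, 0, 0], [0, 0, 0.9]],
    [[0, 0, 0], [0, 0, 0.9]],
    [[0, 0, 0], [0, 0, 0.9]],
    [[0, 0, 0], [0, 0, 0.9]]
  ]
}}

```text
t: 16.4
tool_pos: [484.3, 275.1, 287.6]
orientation: [1.167, 2.915, 0.006]
ft_force: [0.0, 0.5, 0.1]
gripper_width: -0.0
finger_force: 0.0
```

Emit:
{"method": "drive_tool", "body": {
  "targets": [
    [[0, 0, 0], [0, 0, 0.9]],
    [[0, 0, 0], [0, 0, 0.9]],
    [[0, 0, 0], [0, 0, 0.9]],
    [[0, 0, 0], [0, 0, 0.9]],
    [[0, 0, 0], [0, 0, 0.6]]
  ]
}}

```text
t: 16.9
tool_pos: [484.3, 275.2, 287.5]
orientation: [1.856, 2.533, 0.006]
ft_force: [-0.3, -0.6, 0.4]
gripper_width: -0.0
finger_force: 0.0
```

Emit:
{"method": "drive_tool", "body": {
  "targets": [
    [[-0.2, 0, 0.04], [0, 0, 0]],
    [[-0.3, 0, 0], [0, 0, 0]],
    [[-0.2, 0, 0], [0, 0, 0]],
    [[0, 0, 0], [0, 0, 0]]
  ]
}}

```text
t: 17.3
tool_pos: [494.9, 238.3, 283.6]
orientation: [1.855, 2.534, 0.001]
ft_force: [-0.4, 0.1, 0.8]
gripper_width: -0.1
finger_force: 0.0
```

```bash
python3 -c "
from h import *
to([489.5,245,285],5); lid()"
```

```text
t 17.3 pos [494.9 238.3 283.6] q [-0.97  0.34  0.56  1.78 -0.2   1.08 -0.03] F [-0.4  0.1  0.8] w -0.1 0.0
toolz [ 1.e-03 -2.e-04 -1.e+00] tooly yaw 17.6
units/row [ 0.032 -0.012 -0.006] tilt units [ 0.008  0.004 -0.   ]
xc 3.9 yc-88 79.4 dz 157.6 r 176.4 ang 2.038
```

Emit:
{"method": "drive_tool", "body": {
  "targets": [
    [[-0.1, 0, 0], [0, 0, 0.87]],
    [[-0.2, 0, 0], [0, 0, 0]],
    [[-0.2, 0, 0], [0, 0, 0]],
    [[0, 0, 0], [0, 0, 0]]
  ]
}}

```text
t: 17.7
tool_pos: [499.9, 214.6, 283.1]
orientation: [1.982, 2.437, -0.0]
ft_force: [0.2, 0.2, -0.1]
gripper_width: -0.4
finger_force: 0.0
```

Emit:
{"method": "drive_tool", "body": {
  "targets": [
    [[-0.1, 0, 0], [0, 0, 0]],
    [[-0.1, 0, 0], [0, 0, 0]],
    [[-0.1, 0, 0], [0, 0, 0]],
    [[0, 0, 0], [0, 0, 0]]
  ]
}}

```text
t: 18.1
tool_pos: [502.6, 201.2, 283.0]
orientation: [1.982, 2.437, -0.0]
ft_force: [-0.1, -0.6, -0.9]
gripper_width: -0.3
finger_force: 0.0
```

```bash
python3 -c "
from h import *
to([489.5,245,285],5); lid()"
```

```text
t 18.1 pos [502.6 201.2 283. ] q [-0.94  0.33  0.6   1.8  -0.21  1.08 -0.06] F [-0.1 -0.6 -0.9] w -0.3 0.0
toolz [ 2.e-04 -3.e-04 -1.e+00] tooly yaw 11.76
units/row [ 0.182 -0.016 -0.008] tilt units [ 0.001  0.003 -0.   ]
xc 4.0 yc-88 41.5 dz 157.0 r 162.4 ang 1.829
```

Emit:
{"method": "drive_tool", "body": {
  "targets": [
    [[-0.1, 0, 0.01], [0, 0, 0]],
    [[-0.1, 0, 0.01], [0, 0, 0]],
    [[-0.1, 0, 0.01], [0, 0, 0]],
    [[-0.1, 0, 0.01], [0, 0, 0]],
    [[-0.1, 0, 0], [0, 0, 0]]
  ]
}}

```text
t: 18.6
tool_pos: [507.6, 177.3, 280.9]
orientation: [1.981, 2.438, 0.0]
ft_force: [-0.4, 1.2, 1.1]
gripper_width: -0.1
finger_force: 0.6
```

Emit:
{"method": "drive_tool", "body": {
  "targets": [
    [[-0.13, 0, 0.01], [0, 0, 0]],
    [[-0.13, 0, 0.01], [0, 0, 0]],
    [[-0.13, 0, 0.01], [0, 0, 0]],
    [[-0.13, 0, 0.01], [0, 0, 0]]
  ]
}}

```text
t: 19.0
tool_pos: [513.0, 151.6, 278.8]
orientation: [1.981, 2.438, 0.0]
ft_force: [-0.1, 1.7, 0.5]
gripper_width: 0.0
finger_force: 0.6
```

```bash
python3 -c "
from h import *
to([489.5,245,285],5); lid()"
```

```text
t 19.0 pos [513.  151.6 278.8] q [-0.86  0.32  0.62  1.82 -0.21  1.06  0.04] F [-0.1  1.7  0.5] w 0.0 0.6
toolz [ 1.e-04 -0.e+00 -1.e+00] tooly yaw 11.81
units/row [ 0.385 -0.015 -0.025] tilt units [ 0.  0. -0.]
xc 4.0 yc-88 -9.2 dz 152.8 r 153.1 ang 1.511
```

Pushing at about 1.7 N as expected; following the arc.

Emit:
{"method": "drive_tool", "body": {
  "targets": [
    [[-0.15, 0, 0.03], [0, 0, 0]],
    [[-0.15, 0, 0.03], [0, 0, 0]],
    [[-0.15, 0, 0.04], [0, 0, 0]],
    [[-0.15, 0, 0.04], [0, 0, 0]]
  ]
}}

```text
t: 19.4
tool_pos: [519.1, 122.1, 271.7]
orientation: [1.981, 2.438, -0.0]
ft_force: [-0.2, 1.5, 0.2]
gripper_width: -0.2
finger_force: 0.5
```

Emit:
{"method": "drive_tool", "body": {
  "targets": [
    [[-0.14, 0, 0.06], [0, 0, 0]],
    [[-0.14, 0, 0.06], [0, 0, 0]],
    [[-0.14, 0, 0.07], [0, 0, 0]],
    [[-0.14, 0, 0.07], [0, 0, 0]]
  ]
}}

```text
t: 19.8
tool_pos: [524.8, 94.8, 258.6]
orientation: [1.981, 2.438, -0.0]
ft_force: [0.2, 1.6, -0.4]
gripper_width: 0.2
finger_force: 0.4
```

Emit:
{"method": "drive_tool", "body": {
  "targets": [
    [[-0.125, 0, 0.085], [0, 0, 0]],
    [[-0.125, 0, 0.09], [0, 0, 0]],
    [[-0.125, 0, 0.095], [0, 0, 0]],
    [[-0.125, 0, 0.1], [0, 0, 0]]
  ]
}}

```text
t: 20.2
tool_pos: [529.9, 70.5, 240.0]
orientation: [-1.981, -2.438, 0.0]
ft_force: [-0.1, 0.3, 0.1]
gripper_width: 0.0
finger_force: 0.4
```

```bash
python3 -c "
from h import *
to([489.5,245,285],5); lid()"
```

```text
t 20.2 pos [529.9  70.5 240. ] q [-0.71  0.37  0.62  1.86 -0.26  0.98  0.24] F [-0.1  0.3  0.1] w 0.0 0.4
toolz [-1.e-04 -0.e+00 -1.e+00] tooly yaw 11.82
units/row [ 0.716 -0.015 -0.18 ] tilt units [-0.001  0.     0.   ]
xc 4.1 yc-88 -92.1 dz 114.0 r 146.5 ang 0.891
```

Emit:
{"method": "drive_tool", "body": {
  "targets": [
    [[-0.105, 0, 0.11], [0, 0, 0]],
    [[-0.105, 0, 0.115], [0, 0, 0]],
    [[-0.105, 0, 0.12], [0, 0, 0]],
    [[-0.1, 0, 0.12], [0, 0, 0]]
  ]
}}

```text
t: 20.6
tool_pos: [534.1, 50.3, 216.6]
orientation: [-1.981, -2.438, 0.0]
ft_force: [0.2, 0.0, 0.9]
gripper_width: 0.2
finger_force: 0.3
```

Emit:
{"method": "drive_tool", "body": {
  "targets": [
    [[-0.08, 0, 0.13], [0, 0, 0]],
    [[-0.08, 0, 0.13], [0, 0, 0]],
    [[-0.08, 0, 0.135], [0, 0, 0]],
    [[-0.075, 0, 0.135], [0, 0, 0]]
  ]
}}

```text
t: 21.0
tool_pos: [537.3, 35.1, 190.0]
orientation: [-1.981, -2.438, 0.0]
ft_force: [0.9, 0.8, -0.4]
gripper_width: 0.1
finger_force: 0.3
```

Emit:
{"method": "drive_tool", "body": {
  "targets": [
    [[-0.05, 0, 0.12], [0, 0, 0]],
    [[-0.05, 0, 0.12], [0, 0, 0]],
    [[-0.04, 0, 0.12], [0, 0, 0]],
    [[-0.03, 0, 0.12], [0, 0, 0]],
    [[-0.03, 0, 0.11], [0, 0, 0]]
  ]
}}

```text
t: 21.5
tool_pos: [539.4, 25.3, 160.6]
orientation: [1.981, 2.438, -0.0]
ft_force: [-0.3, 0.4, 0.6]
gripper_width: 0.1
finger_force: 0.2
```

```bash
python3 -c "
from h import *
to([489.5,245,285],5); lid()"
```

```text
t 21.5 pos [539.4  25.3 160.6] q [-0.57  0.5   0.57  1.92 -0.36  0.83  0.4 ] F [-0.3  0.4  0.6] w 0.1 0.2
toolz [ 0.e+00 -1.e-04 -1.e+00] tooly yaw 11.82
units/row [ 0.901 -0.015 -0.497] tilt units [ 0.     0.001 -0.   ]
xc 4.3 yc-88 -138.2 dz 34.6 r 142.5 ang 0.246
```

Emit:
{"method": "drive_tool", "body": {
  "targets": [
    [[-0.01, 0, 0.06], [0, 0, 0]],
    [[-0.01, 0, 0.06], [0, 0, 0]],
    [[-0.01, 0, 0.05], [0, 0, 0]],
    [[-0.01, 0, 0.05], [0, 0, 0]],
    [[-0.01, 0, 0.05], [0, 0, 0]]
  ]
}}

```text
t: 22.0
tool_pos: [539.9, 23.1, 147.5]
orientation: [-1.981, -2.438, -0.0]
ft_force: [-0.3, -0.5, -0.5]
gripper_width: 0.4
finger_force: 0.2
```

Emit:
{"method": "drive_tool", "body": {
  "targets": [
    [[-0.01, 0, 0.05], [0, 0, 0]],
    [[0, 0, 0.04], [0, 0, 0]],
    [[0, 0, 0.04], [0, 0, 0]],
    [[0, 0, 0.03], [0, 0, 0]],
    [[0, 0, 0.03], [0, 0, 0]]
  ]
}}

```text
t: 22.5
tool_pos: [540.1, 22.5, 138.1]
orientation: [1.981, 2.438, 0.0]
ft_force: [0.1, -0.3, 0.7]
gripper_width: 0.4
finger_force: 0.2
```

Emit:
{"method": "drive_tool", "body": {
  "targets": [
    [[0, 0, 0.03], [0, 0, 0]],
    [[0, 0, 0.03], [0, 0, 0]],
    [[0, 0, 0.02], [0, 0, 0]],
    [[0, 0, 0.02], [0, 0, 0]],
    [[0, 0, 0], [0, 0, 0]]
  ]
}}

```text
t: 23.0
tool_pos: [539.8, 22.6, 133.0]
orientation: [-1.981, -2.438, 0.0]
ft_force: [-0.2, 0.1, 0.4]
gripper_width: -0.3
finger_force: 0.0
```

```bash
python3 -c "
from h import *
to([489.5,245,285],5); lid()"
```

```text
t 23.0 pos [539.8  22.6 133. ] q [-0.54  0.54  0.54  1.93 -0.39  0.78  0.43] F [-0.2  0.1  0.4] w -0.3 0.0
toolz [-3.e-04  1.e-04 -1.e+00] tooly yaw 11.82
units/row [ 0.912 -0.015 -0.608] tilt units [-0.002 -0.001  0.   ]
xc 4.2 yc-88 -141.0 dz 7.0 r 141.1 ang 0.05
```

Emit:
{"method": "drive_tool", "body": {
  "targets": [
    [[0, 0, 0.015], [0, 0, 0]],
    [[0, 0, 0.015], [0, 0, 0]],
    [[0, 0, 0.01], [0, 0, 0]],
    [[0, 0, 0], [0, 0, 0]]
  ]
}}

```text
t: 23.4
tool_pos: [539.9, 22.5, 131.2]
orientation: [-1.981, -2.438, -0.0]
ft_force: [0.3, -0.3, -0.2]
gripper_width: 0.4
finger_force: 0.2
```

Emit:
{"method": "drive_tool", "body": {
  "targets": [
    [[0, 0, 0.01], [0, 0, 0]],
    [[0, 0, 0.01], [0, 0, 0]],
    [[0, 0, 0], [0, 0, 0]]
  ]
}}

```text
t: 23.7
tool_pos: [540.0, 22.5, 131.0]
orientation: [-1.981, -2.438, -0.001]
ft_force: [-3.6, 0.8, 9.7]
gripper_width: 0.3
finger_force: 5.2
```

Firm stop at 131.0 mm, so the lid is shut. Retreating and checking.

Emit:
{"method": "drive_tool", "body": {
  "targets": [
    [[0, 0, -0.1], [0, 0, 0]],
    [[0, 0, -0.4], [0, 0, 0]],
    [[0, 0, -0.8], [0, 0, 0]],
    [[0, 0, -0.8], [0, 0, 0]],
    [[0, 0, -0.8], [0, 0, 0]]
  ]
}}

```text
t: 24.2
tool_pos: [539.7, 22.4, 276.7]
orientation: [1.981, 2.438, -0.0]
ft_force: [0.5, 0.6, 0.3]
gripper_width: -0.1
finger_force: 0.0
```

Emit:
{"method": "drive_tool", "body": {
  "targets": [
    [[0, 0, -0.3], [0, 0, 0]],
    [[0, 0, 0], [0, 0, 0]],
    [[0, 0, 0], [0, 0, 0]]
  ]
}}

```text
t: 24.5
tool_pos: [539.6, 22.7, 289.6]
orientation: [-1.98, -2.438, 0.0]
ft_force: [-1.0, 0.5, -0.7]
gripper_width: 0.3
finger_force: 0.0
```

```bash
python3 -c "
from h import *
to([489.5,245,285],5)
d=shot('wrist','w9')
P=np.array([p for v in range(10,300,10) for u in range(20,620,10) if (p:=dep(d,u,v)) is not None]); s=P-[525,73.6,0];a=np.radians(11.7)
xc=s[:,0]*np.cos(a)+s[:,1]*np.sin(a); yc=-s[:,0]*np.sin(a)+s[:,1]*np.cos(a)
m=(abs(xc)<80)&(yc>-80)&(yc<80)&(P[:,2]<160)
print(m.sum(),np.linalg.lstsq(np.c_[xc[m],yc[m],np.ones(m.sum())],P[m,2],rcond=None)[0].round(4),np.percentile(P[m,2],[5,50,95]))
s=shot('scene','s9'); cv2.imwrite('pics/s9.png',s['img'][:,:,::-1])"
```

```text
t 24.5 pos [539.6  22.7 289.6] q [-0.65  0.33  0.66  1.79 -0.23  1.09  0.3 ] F [-1.   0.5 -0.7] w 0.3 0.0
toolz [-5.e-04  2.e-04 -1.e+00] tooly yaw 11.83
units/row [ 0.911 -0.014  0.019] tilt units [-0.004 -0.002  0.   ]
345 [-1.000000e-04  1.000000e-04  1.305697e+02] [129.97020194 130.50264371 131.29621311]
```

View pics/s9.png

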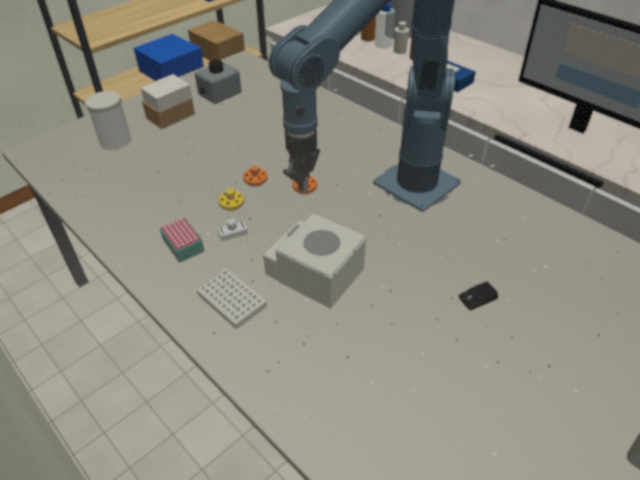

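The lid is flat at 130.6 mm (centrifuge at about (315,258)), the bystanders have not moved, and the arm is clear.

```bash
python3 -c "
from h import *
print(workorder.sign_off())"
```

```text
the job is handed in; nothing more can be done
None
```

The round rotor was let go on the spring balls and pressed fully home, and the lid is gently shut; the bystanders were left alone, and I handed the job in at about 24.6 s (no verdict came back).

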